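# Stand the fallen sample carton up and flip the keeper down

### The job

One sample carton has flopped over at the open end of the rack and leans on the stack of tiles. Using only pushes of the fingertips or finger sides, push it back up so that it stands upright beside the other cartons, then push the brass keeper bar over and fully down to level so that the carton cannot flop again. Do not pinch or lift anything, and leave the tiles and everything else on the counter where they are.

Things in the scene. Friction and masses are not known exactly. Their poses are not given: they have to be found in the camera images.
- rack: Fixed rack: three white cartons side by side, each 120 deep (rack's x), 50 thick (y), 150 high, filling y = 0 to 150 mm, and a dark end plate. Origin on the counter at the middle of the foot of the row's open end face (plane y = 0); z up, +x to the back, -x the front with the brass pulls, +y into the row.
- slot (a point): Middle of the fallen carton's place, on the bare counter at x = 0, y = -37 mm in the rack's frame: upright there it leaves about 12 mm to the row. A few mm either way do no harm. A dark rail 20 mm high runs along the back at x = 110 mm; on it stands the keeper's post, 125 mm high, at x = 118, y = -119 mm.
- sample_box: The fallen white carton with blue chips, loose, about 0.45 kg, 120 (its x) by 50 (y) by 150 high (z to its top). Origin: centre of its underside. It starts tipped 28 degrees towards the rack's -y, on its lower edge there (its own y = -25 mm, z = 0), leaning on the tiles, yaw within 0.1 rad of the rack's. Below about 18 degrees it falls back onto its foot by itself.
- box_top (a point): Centre of the fallen carton's top face, 150 mm from its underside.
- tiles: Stack of tile samples the carton leans on, 100 by 100 by 70 mm high, terracotta on top, loose, about 1.4 kg. Origin at the centre of its underside, z up; square to the carton.
- keeper (a joint): Angle of the keeper bar in rad: 0 = down and level (its stop), 1.57 = standing straight up, up to 1.85 = leaning to the back. It starts up, 1.4 to 1.8. The hinge is stiff: the bar stays where it is left, and takes at most about 1 N at its end to move either way.
- keeper_hinge (a point): Point on the keeper bar's hinge line (parallel to the rack's y), 115 mm above the counter, at x = 110, y = -100 mm in the rack's frame. The bar is 12 wide, 8 thick, 150 long from here; from upright it sweeps to the rack's -x and down to level. Down, it crosses where the fallen carton leans, so that must stand first.
- keeper_pad (a point): Middle of the orange push pad at the bar's free end, 132.5 mm from the hinge line and 9 mm to the -y side of the bar's middle; the pad is 35 long (along the bar), 30 wide (along the hinge line) and 8 mm thick.
- cup: Lidded paper coffee cup, 85 mm wide, 114 high, loose; leave alone. Origin under its centre, z up.
- tape: Yellow roll, 90 mm across, 48 high, loose; leave alone. Origin under its centre.
- knob_sample: Brass knob on a 70 by 50 mm wooden block, 48 mm high in all, loose; leave alone. Origin under its centre.
- jar: Amber glass jar, 60 mm across, 85 high, loose; leave alone. Origin under its centre.
- wood_sample: Dark wood sample block 110 by 60 by 20 mm, loose; leave alone. Origin under its centre.
Things that resemble listed ones, but are neither listed nor needed, are in the scene too. Several things have the shape of the sample_box; the one meant has the colours described above.

How it is judged:
On the way, in this order (a step that is already met when the one before it is completed fails the run):
1. the fallen carton stands upright in its place while the keeper is still up (angle between sample_box's own z axis and vertical below 0.06 rad and height (world z) of sample_box below 0.006 m and value of joint keeper above 0.6 rad), for 0.2 s.
2. the keeper bar is fully down (value of joint keeper below 0.06 rad), for 0.2 s.
At the end, for the whole second after the job is handed in: The carton stands upright (within 0.06 rad) on the counter between the row and the keeper bar, within 35 mm of the row's middle front to back and turned less than 0.3 rad from it, at rest; the keeper bar is down within 0.06 rad of level (angle between sample_box's own z axis and vertical below 0.06 rad and height (world z) of sample_box below 0.006 m and y of sample_box in the frame of rack above -0.066 m and x of sample_box in the frame of rack between -0.035 and 0.035 m and angle between the y axis of sample_box and the y axis of rack, either way round below 0.3 rad and value of joint keeper below 0.06 rad and linear speed of sample_box below 0.02 m/s); the robot touches nothing.
It fails at once if the carton is lifted off the counter (height (world z) of sample_box above 0.035 m).
It fails at once if the carton is taken between the fingers (x of the grasp point in the frame of sample_box between -0.055 and 0.055 m and y of the grasp point in the frame of sample_box between -0.02 and 0.02 m and z of the grasp point in the frame of sample_box between 0 and 0.148 m).
It fails at once if the keeper bar is taken between the fingers (x of the grasp point in the frame of keeper_pad between -0.016 and 0.12 m and y of the grasp point in the frame of keeper_pad between -0.014 and 0.014 m and z of the grasp point in the frame of keeper_pad between -0.004 and 0.004 m).
It fails at once if the tile stack is moved (distance of tiles from where it was at the start of the episode above 0.025 m).
It fails at once if another thing on the counter is moved (distance of any of cup, tape, knob_sample, jar, wood_sample from where it was at the start of the episode above 0.025 m).
It also fails if it takes over 53 s, if anything falls off the work surface, if the arm or the gripper's body presses on something with over 40 N, if the wrist force passes 120 N, or if a joint passes its speed limit or range.

### The arm

A 7-joint arm with a two-finger parallel gripper is mounted at the origin on the work surface. World frame = base frame: x ahead of the robot, y to its left, z up, the work surface at z = 0. Lengths are in m, angles in rad, forces in N, time in s.
With the tool pointing down it reaches from about 0.4 to 0.85 m from the base axis. Payload 4.5 kg.
Tool frame: the origin (TCP) lies at the very end of the fingers, on their centre line; the grasp point (between the pads) lies 19 mm behind it (r.pinch_z is the distance from the TCP to the grasp point, in m); x points along the fingers, y is the direction in which the jaws open and shut, and the axes are right-handed (so a half turn about x gives the same grasp; the last joint's range is limited). The gripper opens to 88 mm and grips with 3 to 60 N. Pads are 18 mm wide; open, the fingers measure 123 mm over their backs; the gripper's body (75 mm by 187 mm) begins 45 mm behind the grasp point.
Start: joints at [1.379, 0.689, -0.195, 1.565, 0.157, 0.902, -0.215], TCP at [0.14, -0.609, 0.239] pointing down, gripper open.
Joint ranges: [-3.01, 3.01], [-0.46, 2.08], [-1.47, 1.51], [0.13, 2.56], [-1, 4.14], [0.04, 2.09], [-2.66, 2.66]. Speed limits (rad/s): [2.57, 2.57, 3.14, 3.14, 3.14, 3.14, 3.14].

### API

Orientations are given as a unit quaternion [x, y, z, w].
In Python, from plant import telemetry, cams, job, r gives the robot as it stands.
- The arm moves only by the tool send_rows, never from a script. Its argument "commands" is one flat list of numbers, 7 for each row, row after row: the shift along the world's x, y, z as a fraction of full scale, then the turn, a rotation vector about the world's x, y, z as a fraction of full scale, then the closure, from 0 (fully open) to 1 (shut). In form: [dx, dy, dz, wx, wy, wz, claw, dx, dy, dz, wx, wy, wz, claw, ...]. A call has 1 to 12 rows; each row shifts and turns the pose as measured when the row begins; what a row does not reach is not made up. Full scale, the value 1, is 250 mm for a shift and 90 degrees for a turn. A row lasts 1/10 s, in which the tool goes at most 50 mm and 8.59 degrees, less where a joint would pass 70% of its speed; a pose out of reach is approached as far as the arm can. A call with a number of a shift or a turn outside -1 to 1 is refused whole. A call with a gripper value outside its range is refused whole. The fingers move at their own pace and stop on an object; "newtons" is the grip in N (left out, the last holds). Time passes only in rows, so rows that do not move let the fingers close. It gives the time, the measured TCP pose, the force and the opening at its end, in the units of the state.
- telemetry.get_state(): the state, without advancing time (a new reading comes with each control period).
- cams.snapshot(name): name is "side" or "top" or "wrist"; returns a dict with "image" (400x640x3 uint8, blue, green, red), "intrinsics" (3x3 intrinsics, pixels), "world_to_cam" (4x4, takes a point from world to camera coordinates). Camera axes: x right, y down, z forward; pixel columns grow to the right and rows downward; lengths in m; the calibration is good to about 2 mm. A picture is of the moment at which its call begins. There is no depth.
- job.finish_job(): hands the job in, once; it reports no verdict.
The state is a dict: "clock": time; "q": joint angles; "qd": joint speeds; "joint_torque": joint torques, N m; "tool_pos": TCP position; "eef_rot": TCP orientation; "contact_force": force on the tool from outside, world axes, zero at the start; "moment": the same for the moment, N m; "opening": opening from 0.0 (shut) to 1.0 (fully open).
Only numpy, scipy, OpenCV 4.12 (cv2) and the standard library are available. Lean on these libraries where they do the work, as an engineer would, in place of code of your own. Each camera call takes 0.05 s, during which the arm holds its last target.

## Working session

There is one attempt and no reset: what is moved stays moved. The work goes in short steps, Python scripts to look and compute and a tool call to move; the robot and the scene stay as the last step left them, time stands still between calls to the robot, and variables do not carry over. Pictures are saved under pics/ and viewed, and the job is handed in when it is done.

Besides the shell and the picture viewer there is one more tool, called by a JSON object that holds its "fn" and its "kwargs", one argument or row to a line. send_rows: Moves the arm, as the interface text tells. Its arguments: {"type":"object","properties":{"commands":{"type":"array"},"newtons":{"type":"number"}},"required":["commands"]}

```bash
mkdir -p pics; ls; python3 - <<'E'
from plant import telemetry,cams,job,r
import cv2,numpy as np
s=telemetry.get_state();print(s)
for n in ["side","top","wrist"]:
    d=cams.snapshot(n);cv2.imwrite(f"pics/a_{n}.png",d["image"]);np.savez(f"a_{n}.npz",K=d["intrinsics"],T=d["world_to_cam"]);print(n,d["intrinsics"],d["world_to_cam"])
E
```

```text
pics
{'clock': 0.0, 'q': array([ 1.37882059,  0.68999317, -0.19452711,  1.56634606,  0.15733558,
        0.90248377, -0.21506846]), 'qd': array([-1.39036107e-03, -3.47202839e-04, -8.72357687e-05,  4.05027829e-04,
       -1.66239327e-03, -2.02374400e-05,  2.32039276e-04]), 'joint_torque': array([ 1.08675904e-03, -5.27561510e+01, -1.26718026e+00, -1.53428203e+01,
       -5.28421788e-02,  6.52403163e-03,  1.71637039e-04]), 'tool_pos': array([ 0.1397236 , -0.60853509,  0.23790409]), 'eef_rot': array([-0.70247445, -0.08034259,  0.70272513, -0.0790703 ]), 'contact_force': array([-0.18367695, -0.24973807, -0.19704138]), 'moment': array([ 0.01727039, -0.03488381,  0.0002126 ]), 'opening': 1.0012158516994043}
side [[381.86552391   0.         315.49072891]
 [  0.         381.86552391 196.57109324]
 [  0.           0.           1.        ]] [[ 0.99603663 -0.08891873  0.00211908 -0.46418608]
 [-0.0536707  -0.61985772 -0.78287666  0.13711749]
 [ 0.07092592  0.7796601  -0.62217332  1.00789324]
 [ 0.          0.          0.          1.        ]]
top [[411.33083866   0.         317.3204698 ]
 [  0.         411.33083866 205.65190522]
 [  0.           0.           1.        ]] [[-0.01605167 -0.99986973  0.001692    0.04368478]
 [-0.98941965  0.01563983 -0.14423646  0.47798335]
 [ 0.14419121 -0.00398934 -0.9895418   1.24184531]
 [ 0.          0.          0.          1.        ]]
wrist [[297.15151946   0.         326.63723563]
 [  0.         297.15151946 198.45950701]
 [  0.           0.           1.        ]] [[ 2.23357768e-01 -9.74736514e-01 -1.90953246e-04 -6.23814039e-01]
 [-9.37661384e-01 -2.14915627e-01  2.73134404e-01 -3.57744460e-02]
 [-2.66275115e-01 -6.08276412e-02 -9.61975863e-01  3.89628046e-01]
 [ 0.00000000e+00  0.00000000e+00  0.00000000e+00  1.00000000e+00]]
```

View pics/a_side.png

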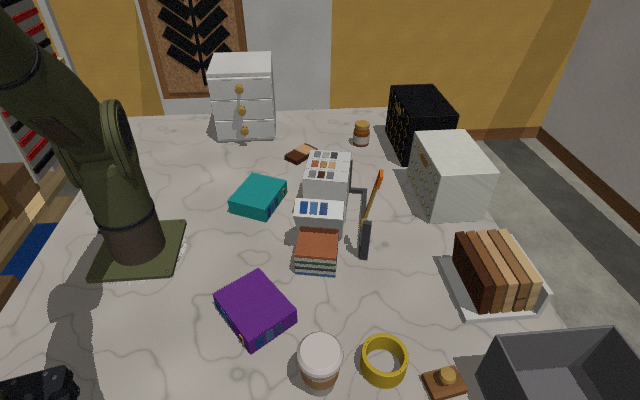

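View pics/a_top.png

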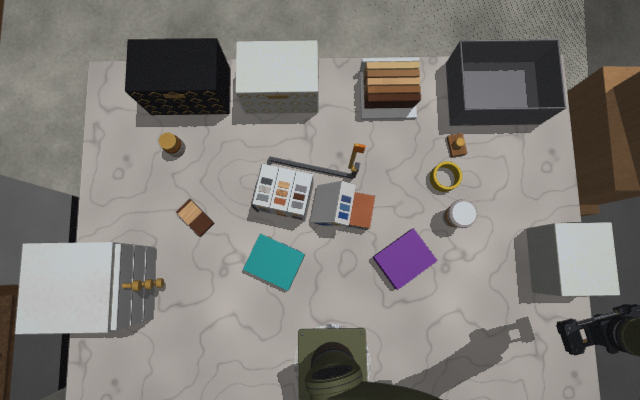

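View pics/a_wrist.png

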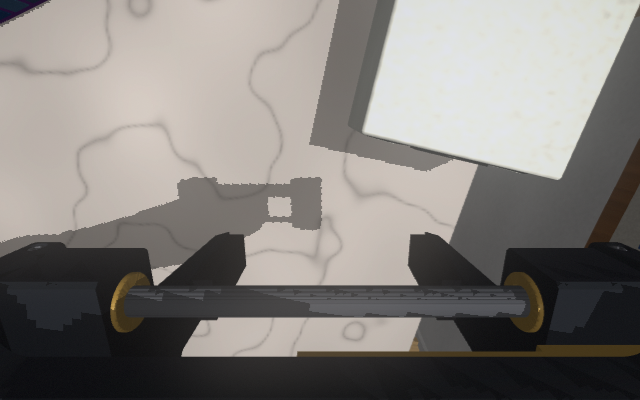

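```bash
python3 - <<'E'
import cv2
a=cv2.imread("pics/a_top.png")[130:250,235:395];cv2.imwrite("pics/z_top.png",cv2.resize(a,None,fx=5,fy=5,interpolation=cv2.INTER_CUBIC))
a=cv2.imread("pics/a_side.png")[140:290,280:400];cv2.imwrite("pics/z_side.png",cv2.resize(a,None,fx=4,fy=4,interpolation=cv2.INTER_CUBIC))
E
```

```text
(no output)
```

View pics/z_top.png

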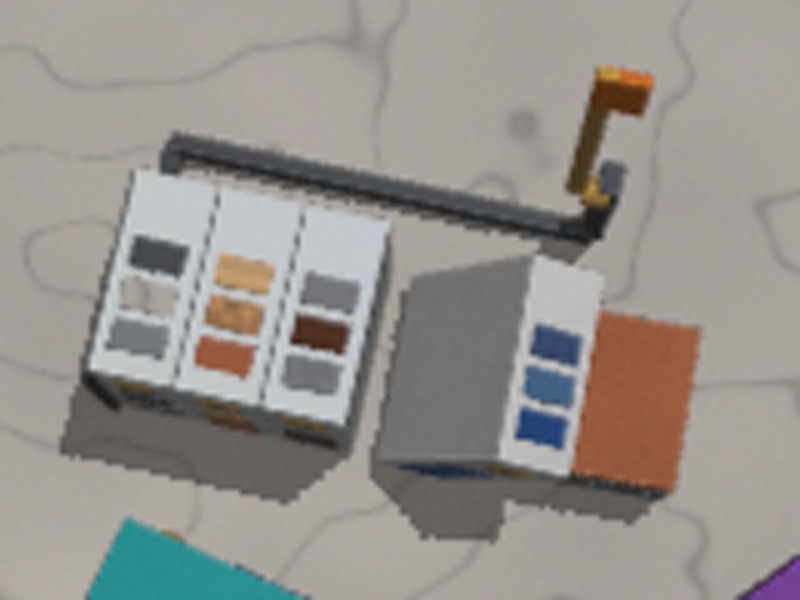

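View pics/z_side.png

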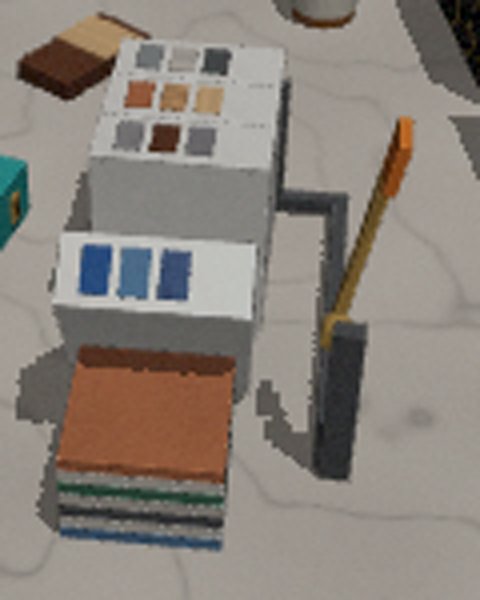

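```bash
cat > h.py <<'E'
import numpy as np,cv2
from scipy.optimize import least_squares
from scipy.spatial.transform import Rotation as R
C={n:np.load(f"a_{n}.npz") for n in["top","side"]}
def proj(n,P):
    c=C[n];P=np.atleast_2d(P)@c["T"][:3,:3].T+c["T"][:3,3];p=P@c["K"].T;return p[:,:2]/p[:,2:]
zt=lambda a:np.array(a)/5.+[235,130]-.4
zs=lambda a:np.array(a)/4.+[280,140]-.4
def rz(P,x,y,w): return R.from_euler('z',w).apply(P)+[x,y,0]
E
cat > fit.py <<'E'
from h import *
rk=np.array([[.06,.15,.15],[.06,0,.15],[-.06,0,.15],[-.06,.15,.15]])
ot=zt([[132,170],[391,222],[347,427],[88,372]])
os_=zs([[285,48],[270,168],[92,155],[118,40]])
def f(p,both=1):
    P=rz(rk,*p); e=(proj("top",P)-ot).ravel()
    return np.r_[e,(proj("side",P)-os_).ravel()] if both else e
s=least_squares(f,[.5,.08,-.2]);print("rack",s.x,s.fun.round(1));rack=s.x
print(least_squares(f,[.5,.08,-.2],args=(0,)).x)
bx=np.array([[.06,.025,.15],[.06,-.025,.15],[-.06,-.025,.15],[-.06,.025,.15]])
bt=zt([[532,255],[605,278],[573,475],[499,458]]);bs=zs([[257,243],[253,318],[55,305],[62,233]])
def bp(p,B=bx):
    x,y,w,t=p  # lower edge at x,y
    return rz(R.from_euler('x',t).apply(B+[0,.025,0]),x,y,w)
def g(p): P=bp(p);return np.r_[(proj("top",P)-bt).ravel(),(proj("side",P)-bs).ravel()]
s=least_squares(g,[.5,0,-.2,.49]);print("box edge",s.x,np.degrees(s.x[3]),s.fun.round(1));box=s.x
ti=np.array([[.05,-.05,.07],[-.05,-.05,.07]])
ts=np.array([[-.05,-.05,.07],[.05,-.05,.07],[-.05,-.05,0],[.05,-.05,0]])
def k(p): return np.r_[(proj("top",rz(ti,*p))-zt([[700,327],[676,492]])).ravel(),(proj("side",rz(ts,*p))-zs([[58,466],[222,472],[60,535],[222,550]])).ravel()]
s=least_squares(k,[.5,-.1,-.2]);print("tiles",s.x,s.fun.round(1))
def toR(P): return R.from_euler('z',-rack[2]).apply(np.asarray(P)-[rack[0],rack[1],0])
print("tiles in rack",toR([s.x[0],s.x[1],0]),s.x[2]-rack[2])
print("box edge in rack",toR([box[0],box[1],0]),box[2]-rack[2]);print("box top world",bp(box).round(3))
def pad(a,l=.1325,dy=-.009): return rz(np.array([[.110-l*np.cos(a),-.1+dy,.115+l*np.sin(a)]]),*rack)
def m(a): return np.r_[(proj("top",pad(a[0]))-zt([[622,92]])).ravel(),(proj("side",pad(a[0]))-zs([[400,157]])).ravel()]
s=least_squares(m,[1.6]);print("keeper",s.x,s.fun,pad(s.x[0]),"hinge",rz(np.array([[.11,-.1,.115]]),*rack))
for nm,p in [("slot",[0,-.037,0]),("post",[.118,-.119,.125])]: print(nm,rz(np.array([p]),*rack))
E
python3 fit.py
```

```text
rack [ 0.49498681  0.06028537 -0.21389682] [ 0.6  0.2  0.1 -0.1  0.5 -0.2  0.2  0.4 -0.2 -0.6  0.5 -0.3 -0.7 -0.4
  0.6 -1.3]
[ 0.49481773  0.06132993 -0.21894271]
box edge [ 0.47984811  0.0116711  -0.1819972   0.53872764] 30.86681984330616 [ 0.3 -0.3 -0.2 -0.7 -0.1  0.7  0.2  0.7  0.4 -0.5  0.3  0.4 -0.3  0.5
 -0.  -1. ]
tiles [ 0.46117538 -0.08136426 -0.17463421] [ 0.5  0.5  0.7  0.  -0.5 -1.6  1.  -0.3 -0.1  0.7 -0.  -0.3]
tiles in rack [-0.002973   -0.14559873  0.        ] 0.03926260983234783
box edge in rack [-0.00447438 -0.05071988  0.        ] 0.03189961635885297
box top world [[ 0.533 -0.033  0.154]
 [ 0.525 -0.075  0.129]
 [ 0.407 -0.053  0.129]
 [ 0.415 -0.011  0.154]]
keeper [1.73608074] [-0.51049042 -0.28271657  0.09733633 -1.13613417] [[ 0.60064645 -0.0742079   0.24569424]] hinge [[ 0.58125308 -0.0607854   0.115     ]]
slot [[0.48713283 0.02412855 0.        ]]
post [[ 0.58503765 -0.08105056  0.125     ]]
```

```bash
python3 - <<'E'
from h import *
w=np.load("a_wrist.npz");t=C["top"]
Pm=lambda c:c["K"]@c["T"][:3]
X=cv2.triangulatePoints(Pm(w),Pm(t),np.array([[363.],[132]]),np.array([[557.],[295]]));print(X[:3,0]/X[3,0])
q=R.from_quat([-0.70247445,-0.08034259,0.70272513,-0.0790703]);print(q.as_matrix())
# turn needed about z so tool y -> +-(rack y) yaw -.2
y=q.as_matrix()[:,1];print(np.degrees(np.arctan2(y[1],y[0])))
E
```

```text
[ 0.20288409 -0.62446968  0.13361467]
[[-5.55074854e-04  2.24006606e-01 -9.74587468e-01]
 [ 1.74785974e-03 -9.74585912e-01 -2.24007244e-01]
 [-9.99998318e-01 -1.82778299e-03  1.49436004e-04]]
-77.05550809748122
```

{"fn": "send_rows", "kwargs": {
  "commands": [0,0,0.2,0,0,0,1,0,0,0.2,0,0,0,1,0.1,0.15,0,0,0,-0.06,1,0.1,0.16,0,0,0,-0.06,1,0.1,0.16,0,0,0,-0.06,1,0.1,0.16,0,0,0,-0.06,1,0.1,0.16,0,0,0,-0.03,1,0.1,0.16,0,0,0,0,1,0.1,0.16,0,0,0,0,1,0.1,0.16,0,0,0,0,1,0.1,0.16,0,0,0,0,1,0.1,0.16,0,0,0,0,1],
  "newtons": 10
}}

```text
clock: 1.35
tool_pos: [0.3896, -0.2001, 0.339]
eef_rot: [0.703, -0.082, -0.702, -0.082]
contact_force: [0.3, 0.1, -0.3]
opening: 0.004
```

{"fn": "send_rows", "kwargs": {
  "commands": [0.135,0.15,0,0,0,0,1,0.135,0.15,-0.05,0,0,0,1,0,0,-0.15,0,0,0,1,0,0,-0.15,0,0,0,1,0,0,0,0,0,0,1]
}}

```text
clock: 1.85
tool_pos: [0.4608, -0.1162, 0.2512]
eef_rot: [0.706, -0.074, -0.7, -0.078]
contact_force: [-0.3, 0.7, 0.5]
opening: 0.005
```

```bash
cat > snap.py <<'E'
import sys,cv2
from plant import telemetry,cams
for n in ["side","top"]:
    a=cams.snapshot(n)["image"]
    a=a[60:300,230:470] if n=="side" else a[80:280,220:420]
    cv2.imwrite(f"pics/{sys.argv[1]}_{n}.png",cv2.resize(a,None,fx=2.5,fy=2.5,interpolation=cv2.INTER_CUBIC))
s=telemetry.get_state();print(s["clock"],s["tool_pos"],s["contact_force"])
E
python3 snap.py b
```

```text
1.95 [ 0.46307336 -0.11766858  0.25473104] [-0.35431119 -0.2456855   0.47477184]
```

View pics/b_side.png

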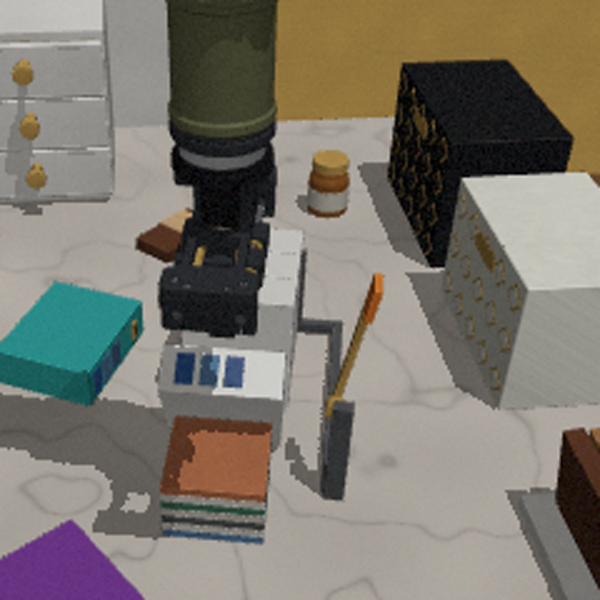

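View pics/b_top.png

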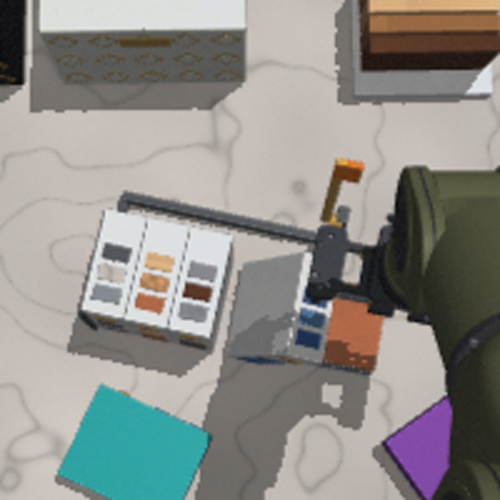

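```bash
python3 - <<'E'
from h import *
from plant import telemetry
s=telemetry.get_state();M=R.from_quat(s["eef_rot"]).as_matrix();print(M.round(3))
p=s["tool_pos"]
for d in(0,-.064,-.15):
  P=p+M[:,0]*d;print(P,(proj("side",P)-[230,60])*2.5,(proj("top",P)-[220,80])*2.5)
E
```

```text
[[ 0.017 -0.217 -0.976]
 [ 0.002 -0.976  0.217]
 [-1.    -0.006 -0.016]]
[ 0.46307336 -0.11766858  0.25473104] [[223.4541291  324.25341554]] [[393.44782389 295.86696356]]
[ 0.46199904 -0.11782261  0.31872184] [[222.80145214 259.80744286]] [[403.32975985 286.24491218]]
[ 0.46055543 -0.11802958  0.40470947] [[221.80637876 161.5529074 ]] [[418.78369663 271.19739779]]
```

{"fn": "send_rows", "kwargs": {
  "commands": [0,-0.02,-0.15,0,0,0,1,0,0,-0.15,0,0,0,1,0,0,-0.15,0,0,0,1,0,0,-0.05,0,0,0,1,0,0,0,0,0,0,1]
}}

```text
clock: 2.45
tool_pos: [0.4718, -0.1289, 0.1365]
eef_rot: [0.717, -0.08, -0.688, -0.08]
contact_force: [0.2, -0.5, -0.2]
opening: 0.002
```

{"fn": "send_rows", "kwargs": {
  "commands": [-0.03,0,-0.05,0,0.025,0,1,-0.01,0,-0.02,0,0,0,1,0,0,0,0,0,0,1]
}}

```text
clock: 2.75
tool_pos: [0.4642, -0.1309, 0.1218]
eef_rot: [0.705, -0.083, -0.7, -0.079]
contact_force: [-0.4, 0.8, 0.2]
opening: 0.007
```

{"fn": "send_rows", "kwargs": {
  "commands": [0.01,0.05,0,0,0,0,1,0.01,0.05,0,0,0,0,1,0.005,0.04,-0.005,0,0,0,1,0.005,0.03,-0.005,0,0,0,1,0.005,0.03,0,0,0,0,1,0.005,0.03,0,0,0,0,1]
}}

```text
clock: 3.35
tool_pos: [0.4762, -0.0681, 0.1211]
eef_rot: [0.706, -0.083, -0.699, -0.079]
contact_force: [0.1, 0.5, 1.9]
opening: 0.008
```

```bash
python3 snap.py c
```

```text
3.45 [ 0.47649317 -0.06727936  0.12103843] [ 0.13350875  0.11355402 -0.22003127]
```

View pics/c_side.png

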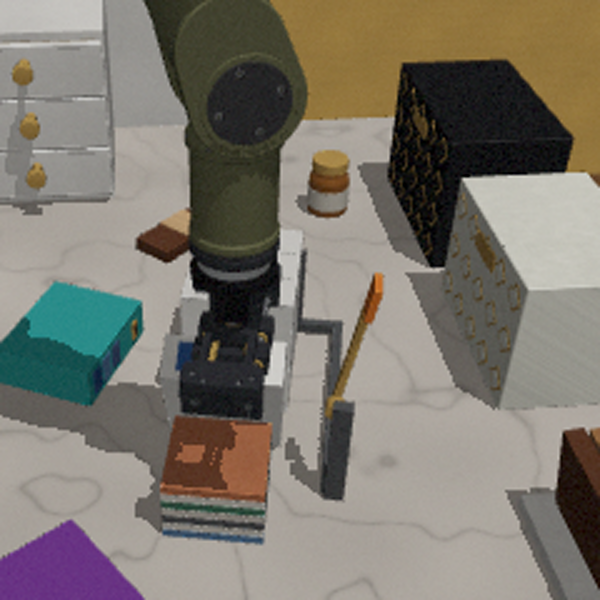

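View pics/c_top.png

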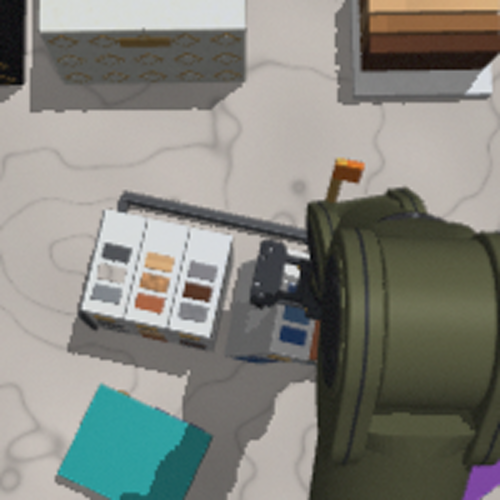

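{"fn": "send_rows", "kwargs": {
  "commands": [0.005,0.03,0,0,0,0,1,0.005,0.025,0,0,0,0,1,0.005,0.025,0,0,0,0,1,0.005,0.025,0,0,0,0,1]
}}

```text
clock: 3.85
tool_pos: [0.4814, -0.0406, 0.1209]
eef_rot: [0.706, -0.083, -0.699, -0.079]
contact_force: [1.1, -0.1, -0.7]
opening: 0.005
```

```bash
python3 snap.py d
```

```text
3.95 [ 0.48167808 -0.03984925  0.12094987] [-0.38104905 -0.20150393  0.00045423]
```

View pics/d_side.png

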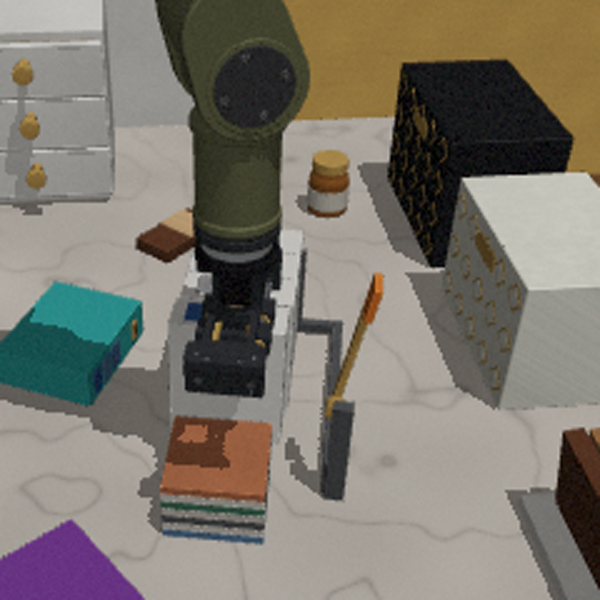

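View pics/d_top.png

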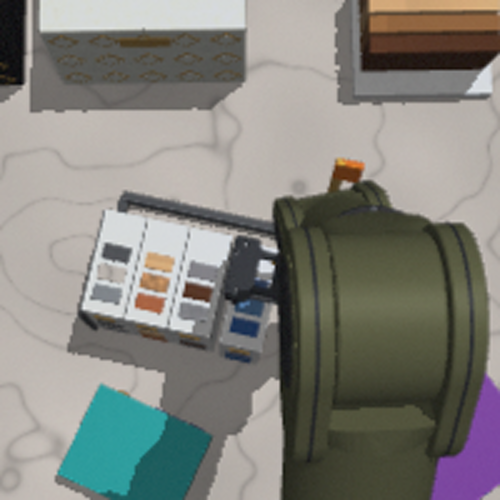

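{"fn": "send_rows", "kwargs": {
  "commands": [0,-0.04,0,0,0,0,1,0,-0.06,0.05,0,0,0,1,0,-0.1,0.15,0,0,0,1,-0.05,-0.15,0.15,0,0,0,1,-0.05,-0.15,0.15,0,0,0,1,-0.05,-0.15,0.15,0,0,0,1,0,-0.15,0.1,0,0,0,1,0,-0.15,0.1,0,0,0,1,0,0,0,0,0,0,1]
}}

```text
clock: 4.85
tool_pos: [0.439, -0.2838, 0.3304]
eef_rot: [0.705, -0.088, -0.7, -0.078]
contact_force: [-1.1, 0.5, -0.7]
opening: 0.006
```

```bash
python3 snap.py e
```

```text
4.95 [ 0.43864112 -0.27737179  0.32748292] [-1.00307886  0.37960268 -0.15696419]
```

View pics/e_side.png

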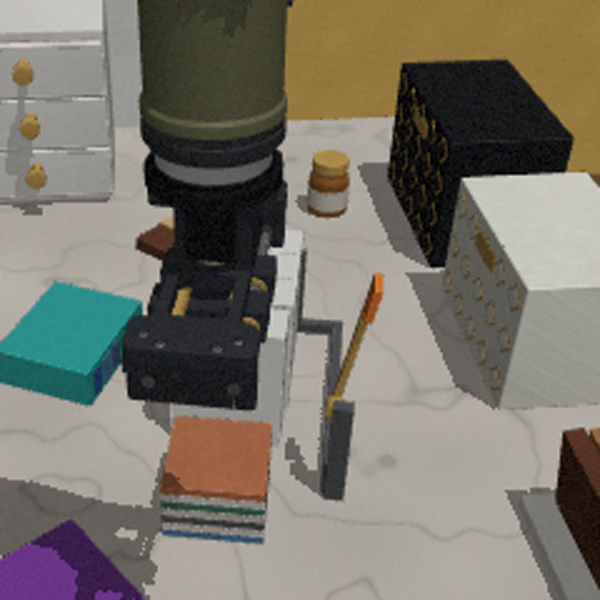

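View pics/e_top.png

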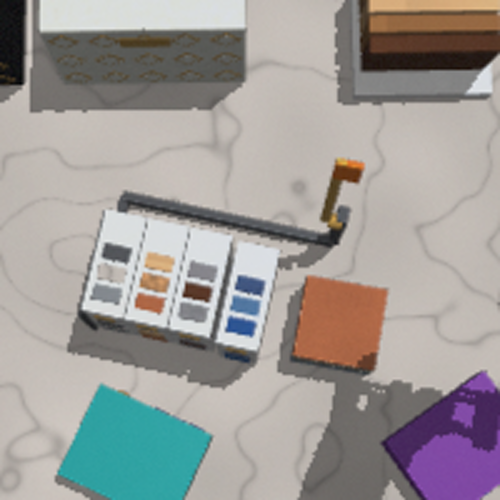

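```bash
python3 - <<'E'
from h import *
rack=[.49499,.0603,-.2139]
def w(x,y,z): return rz(np.array([[x,y,z]]),*rack)[0].round(3)
print("appr",w(.19,-.109,.34),w(.19,-.109,.225))
for a in [1.74,1.57,1.4,1.2,1.0,.8,.6,.4,.2,.1,0]:
    r=.128; nx,nz=np.sin(a),np.cos(a)
    x=.11-r*np.cos(a)+.004*nx; z=.115+r*np.sin(a)+.004*nz
    if a>1.3: z-=.02
    print(a,w(x+.009,-.109,z))
E
```

```text
appr [ 0.658 -0.087  0.34 ] [ 0.658 -0.087  0.225]
1.74 [ 0.613 -0.077  0.22 ]
1.57 [ 0.592 -0.072  0.223]
1.4 [ 0.571 -0.068  0.222]
1.2 [ 0.546 -0.062  0.236]
1.0 [ 0.524 -0.058  0.225]
0.8 [ 0.504 -0.053  0.21 ]
0.6 [ 0.487 -0.05   0.191]
0.4 [ 0.474 -0.047  0.169]
0.2 [ 0.466 -0.045  0.144]
0.1 [ 0.464 -0.045  0.132]
0 [ 0.463 -0.044  0.119]
```

{"fn": "send_rows", "kwargs": {
  "commands": [0.18,0.06,0.02,0,0,0,1,0.18,0.06,0.02,0,0,0,1,0.18,0.06,0.02,0,0,0,1,0.18,0.06,0,0,0,0,1,0.18,0.06,0,0,0,0,1,0.05,0.12,0,0,0,0,1,0,0.15,0,0,0,0,1,0,0,0,0,0,0,1]
}}

```text
clock: 5.75
tool_pos: [0.6743, -0.1139, 0.3275]
eef_rot: [-0.692, 0.076, 0.714, 0.078]
contact_force: [-0.4, 0.6, 0.9]
opening: 0.004
```

{"fn": "send_rows", "kwargs": {
  "commands": [-0.03,0.09,-0.1,0,-0.015,0,1,-0.02,0.03,-0.14,0,0,0,1,0,0,-0.1,0,0,0,1,0,0,-0.06,0,0,0,1,0,0,0,0,0,0,1]
}}

```text
clock: 6.25
tool_pos: [0.6551, -0.0728, 0.2177]
eef_rot: [-0.696, 0.068, 0.711, 0.074]
contact_force: [-0.1, 0.2, 0.2]
opening: 0.005
```

```bash
python3 snap.py f
```

```text
6.35 [ 0.65714728 -0.07326094  0.22037336] [0.63003626 0.27341347 0.23588517]
```

View pics/f_side.png

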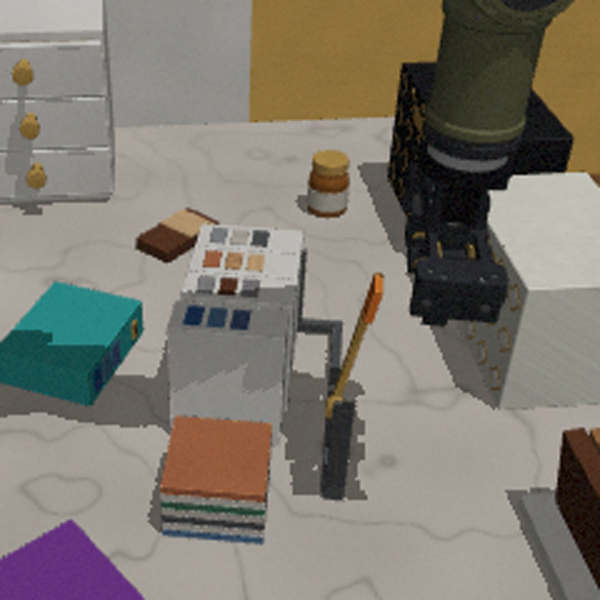

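View pics/f_top.png

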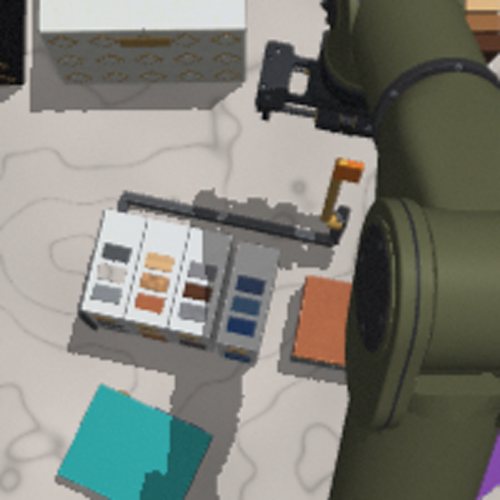

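{"fn": "send_rows", "kwargs": {
  "commands": [-0.04,-0.05,0,0,0,-0.03,1,-0.06,0,0.01,0,0,0,1,-0.08,0.01,0.01,0,0,0,1,-0.08,0.01,0.01,0,0,0,1,-0.08,0.01,0.01,0,0,0,1,-0.08,0.01,0.01,0,0,0,1,0,0,0,0,0,0,1]
}}

```text
clock: 7.05
tool_pos: [0.5552, -0.0762, 0.2415]
eef_rot: [0.703, -0.085, -0.7, -0.093]
contact_force: [0.3, 0.3, 0.2]
opening: 0.003
```

```bash
python3 snap.py g
```

```text
7.15 [ 0.55777219 -0.07630164  0.24116449] [ 0.74042068 -0.42340537  0.34108052]
```

View pics/g_side.png

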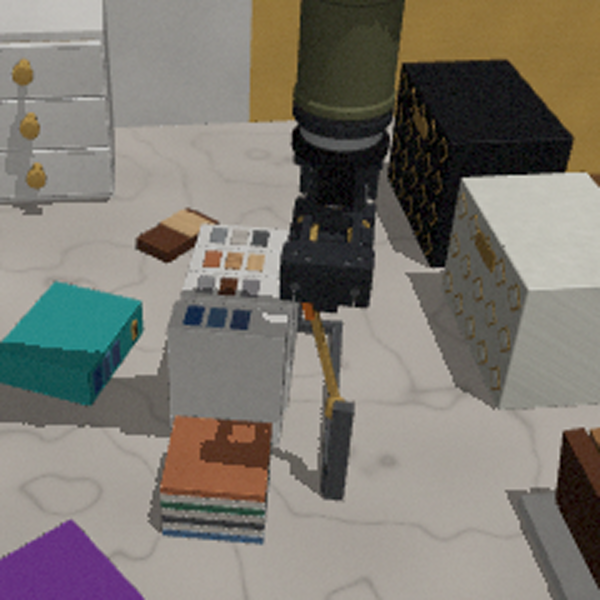

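View pics/g_top.png

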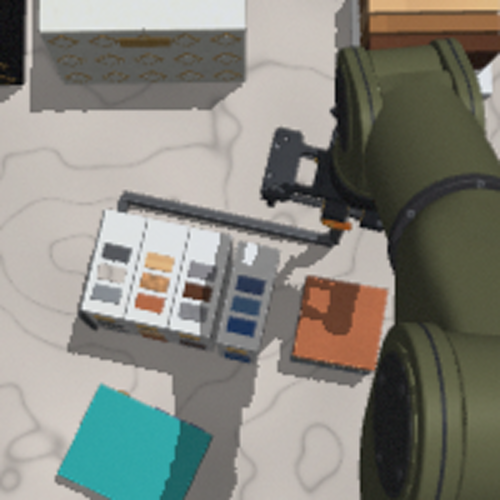

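{"fn": "send_rows", "kwargs": {
  "commands": [-0.05,0.03,-0.02,0,0,0,1,-0.08,0.02,-0.04,0,0,0,1,-0.08,0.015,-0.06,0,0,0,1,-0.05,0.01,-0.06,0,0,0,1,0,0,0,0,0,0,1]
}}

```text
clock: 7.65
tool_pos: [0.5014, -0.058, 0.1974]
eef_rot: [0.709, -0.085, -0.694, -0.094]
contact_force: [0.4, -0.4, -0.1]
opening: 0.007
```

{"fn": "send_rows", "kwargs": {
  "commands": [-0.06,0.01,-0.04,0,0,0,1,-0.06,0.01,-0.06,0,0,0,1,-0.03,0.01,-0.06,0,0,0,1,0,0,0,0,0,0,1]
}}

```text
clock: 8.05
tool_pos: [0.4741, -0.051, 0.1589]
eef_rot: [0.714, -0.085, -0.688, -0.095]
contact_force: [-0.3, -0.5, 0.9]
opening: 0.005
```

```bash
python3 snap.py i
```

```text
8.15 [ 0.47602719 -0.05124954  0.16016449] [ 0.32264856 -0.38127492  0.02346658]
```

View pics/i_side.png

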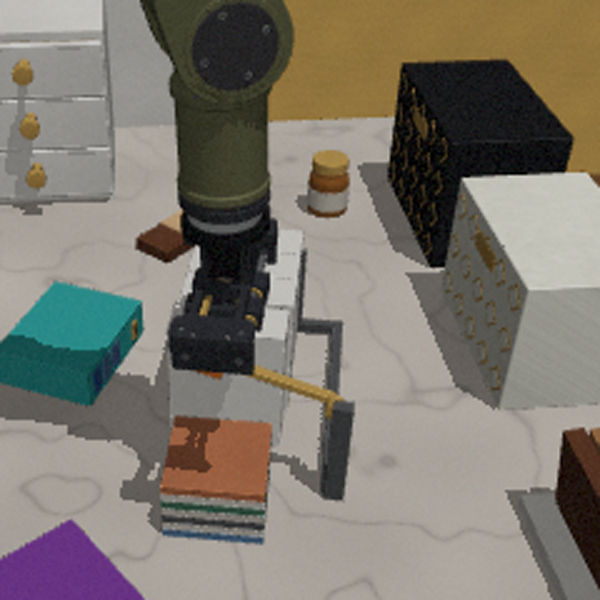

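View pics/i_top.png

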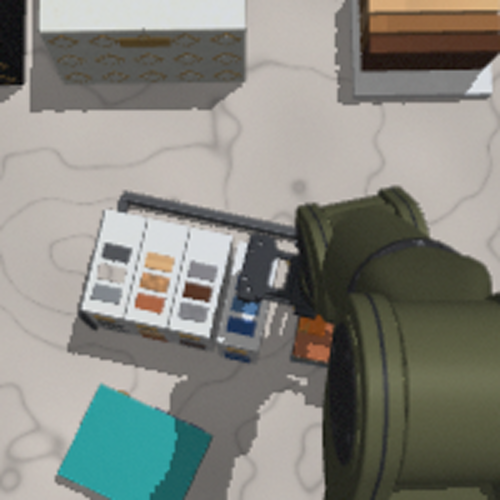

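{"fn": "send_rows", "kwargs": {
  "commands": [-0.03,0,-0.05,0,0.02,0,1,-0.03,0,-0.05,0,0,0,1,0,0,-0.04,0,0,0,1,0,0,-0.02,0,0,0,1,0,0,0,0,0,0,1]
}}

```text
clock: 8.65
tool_pos: [0.4669, -0.0519, 0.1195]
eef_rot: [0.706, -0.087, -0.696, -0.095]
contact_force: [-1.6, 0.4, 1.0]
opening: 0.004
```

{"fn": "send_rows", "kwargs": {
  "commands": [0,0,-0.01,0,0,0,1,0,0,-0.015,0,0,0,1,0,0,-0.015,0,0,0,1]
}}

```text
clock: 8.95
tool_pos: [0.4671, -0.052, 0.1175]
eef_rot: [0.708, -0.088, -0.695, -0.094]
contact_force: [-10.3, 2.1, 56.9]
opening: 0.007
```

{"fn": "send_rows", "kwargs": {
  "commands": [0,0,0.02,0,0,0,1,0,0,0.05,0,0,0,1,0,0,0.1,0,0,0,1,0,-0.05,0.15,0,0,0,1,0,-0.1,0.15,0,0,0,1,-0.05,-0.15,0.1,0,0,0,1,-0.1,-0.18,0.1,0,0,0,1,-0.1,-0.18,0,0,0,0,1,-0.1,-0.18,0,0,0,0,1,-0.05,-0.1,0,0,0,0,1,0,0,0,0,0,0,1,0,0,0,0,0,0,1]
}}

```text
clock: 10.15
tool_pos: [0.3717, -0.2869, 0.2971]
eef_rot: [0.714, -0.088, -0.688, -0.091]
contact_force: [-0.6, 0.6, 0.0]
opening: 0.005
```

```bash
python3 snap.py j
```

```text
10.25 [ 0.37224955 -0.28595604  0.29699003] [ 0.52458055  0.51671978 -0.09040785]
```

View pics/j_side.png

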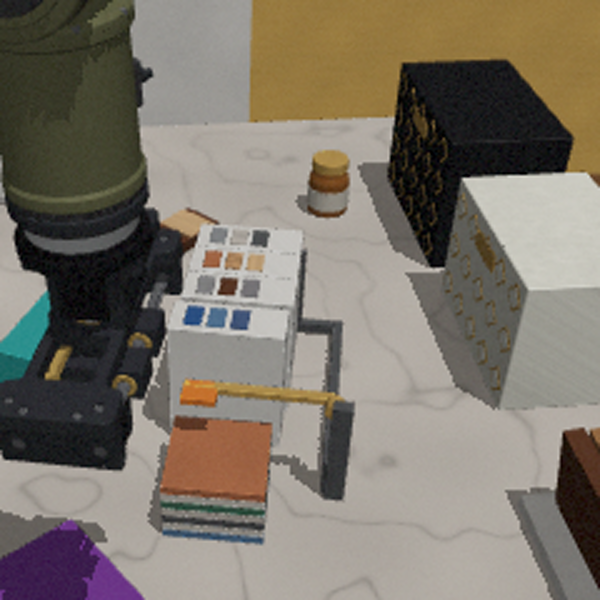

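View pics/j_top.png

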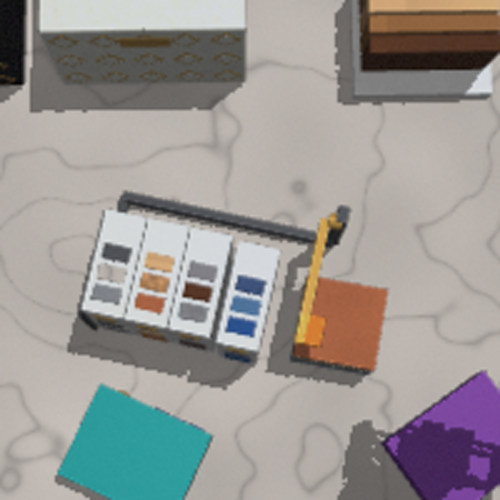

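```bash
python3 - <<'E'
from h import *
rack=[.49499,.0603,-.2139]
us=lambda a:np.array(a)/2.5+[230,60]-.4
ut=lambda a:np.array(a)/2.5+[220,80]-.4
for a in(0,.06,.15):
    P=rz(np.array([[.11-.1325*np.cos(a),-.109,.119+.1325*np.sin(a)]]),*rack);print(a,proj("side",P),us([198,387]),proj("top",P),ut([314,329]))
bx=np.array([[.06,.025,.15],[.06,-.025,.15],[-.06,-.025,.15],[-.06,.025,.15]])
bt=ut([[240,243],[280,251],[257,352],[218,347]]);bs=us([[297,303],[292,336],[169,328],[175,300]])
def bp(p):
    return rz(R.from_euler('x',p[3]).apply(bx+[0,.025,0]),*p[:3])
def g(p): P=bp(p);return np.r_[(proj("top",P)-bt).ravel(),(proj("side",P)-bs).ravel()]
s=least_squares(g,[.5,0,-.2,0]);x=s.x;print(x,s.fun.round(1))
print(R.from_euler('z',.2139).apply(np.r_[x[:2]-rack[:2],0]))
E
```

```text
0 [[310.51331232 215.18358686]] [308.8 214.4] [[344.33596756 210.86333149]] [345.2 211.2]
0.06 [[310.59091045 212.73269878]] [308.8 214.4] [[344.53599688 210.41828154]] [345.2 211.2]
0.15 [[311.07544529 209.05699653]] [308.8 214.4] [[344.89823215 209.43781473]] [345.2 211.2]
[ 0.48041108  0.01099158 -0.20565253  0.0305984 ] [-1.1 -1.3  0.1 -1.1  1.5 -0.4 -0.4 -1.8 -2.5  1.2 -1.6  0.3 -0.2  0.
  0.3 -0.9]
[-0.00377985 -0.05127941  0.        ]
```

```bash
python3 -c "
from plant import job
print(job.finish_job())"
```

```text
the job is handed in; nothing more can be done
None
```

I pushed the fallen carton back upright with the closed fingers. From behind, I then pushed the keeper bar over and down onto its stop, and withdrew the arm. The job is handed in at about 10 s of the 53 s allowed; it reported no verdict.

- **Carton:** The last pictures show it standing beside the row, centred at about x = -4 mm, y = -26 mm in the rack's frame. That is about 11 mm closer to the row than the slot point, but within the limits. Its yaw is within about 0.01 rad of the rack's. The fit gave 0.03 rad of residual tilt, but with picture errors up to 2.5 px I take that as reading error rather than a real lean.
- **Keeper:** The pad appears at the level position, at an angle of about 0 to 0.03 rad. The downward push met the stop firmly, with a wrist force of about 57 N, higher than I intended but below the 120 N limit.
- **Everything else:** The tiles look unmoved. The jar, dark wood sample and boxes also look the same in the cropped pictures. The cup, tape and knob sample were outside the final crops, so I did not check them again; the arm only passed above them. After withdrawal the force reading was about zero.

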